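# Load the chopper from the tray and hold its dial on pulse

### The job

Pick up the little steel tray that has a handle, tip all four chunks of cheese off it into the chopper's bowl, and set the empty tray back down flat on the worktop and let go of it. Then turn the chopper's spring-return dial clockwise past its first two clicks to the third setting and keep hold of it there: finish while still holding the dial against its spring. Leave the other things on the worktop standing where they are.

Things in the scene. Friction and masses are not known exactly. Their poses are not given: they have to be found in the camera images.
- chopper: Table-top food chopper standing fixed on the worktop, 170 x 335 mm. Origin: centre of its underside; z up. Towards its +y end stands a fixed open steel bowl, towards its -y end a white motor housing, 95 mm high, with the dial on its flat top (the dial's axis is at y = -95 mm).
- bowl_mouth (a point): Centre of the mouth of the chopper's open bowl, level with the rim, 110 mm above the worktop. Clear opening 156 mm across, rim 164 mm outside; 87 mm deep inside, with a small hub (24 mm across, 30 mm high) at the middle of the floor. Axes as the chopper's.
- dial (a joint): Dial angle, rad: 0 at rest (off), growing clockwise seen from above. It clicks over detents at 0.4 (first setting), 0.8 (second) and 1.2 (third); a stop at 1.26. A spring drives it back to 0 from everywhere: 0.10 N m at rest rising to 0.25 N m at the third, plus up to 0.07 N m more or less between the clicks.
- dial_grip (a point): Grip point of the dial, on its upright axis, 127 mm above the worktop; turns with the dial. The dial is a black disc 56 mm across (8 mm high, its top 107 mm above the worktop) carrying an upright grip bar 54 mm long (along this point's x) and 14 mm wide (along its y), top 139 mm above the worktop. At rest the bar lies along the chopper's x; a white line marks its -x end, which points at four raised marks on the housing (off, first, second, third).
- tray: Small steel serving tray with a handle. Origin: centre of the pan's underside, z up. The pan is 110 mm (x) by 90 mm (y), floor 5 mm thick, walls 4 mm thick up to 26 to 28 mm on three sides; the +x side is open, with no lip, 55 mm from the origin. On the -x side a straight wooden handle, 20 mm wide (y) and 20 mm high (z 12 to 32 mm above the underside), runs from x = -55 to -135 mm. 0.14 to 0.28 kg. The chunks start to slide over its floor at a tilt of about 17 to 23 degrees.
- chunk1: Chunk of hard cheese, roughly 22 x 20 x 19 mm, 14 g, lying loose in the tray. Origin: centre of its underside.
- chunk2: Chunk of hard cheese, roughly 20 x 20 x 20 mm, 14 g, lying loose in the tray. Origin: centre of its underside.
- chunk3: Chunk of hard cheese, roughly 23 x 20 x 18 mm, 14 g, lying loose in the tray. Origin: centre of its underside.
- chunk4: Chunk of hard cheese, roughly 21 x 21 x 22 mm, 14 g, lying loose in the tray. Origin: centre of its underside.
- salt_pot: Bystander: small white pot, 34 mm across, 50 mm high. Origin: centre of its underside. To be left alone.
- mill: Bystander: turned wooden mill, 42 mm across, 85 mm high. Origin: centre of its underside. To be left alone.
- mug: Bystander: mug, 76 mm across, 85 mm high, with a handle. Origin: centre of its underside. To be left alone.
- jar: Bystander: closed glass jar, 70 mm across, 100 mm high. Origin: centre of its underside. To be left alone.
- oil: Bystander: green glass bottle, 60 mm across, 180 mm high. Origin: centre of its underside. To be left alone.
- dish: Bystander: white bowl, 120 mm across, 50 mm high. Origin: centre of its underside. To be left alone.
- spoon: Bystander: spoon with a wooden handle and a steel bowl, 200 mm long, lying flat along its x. Origin: centre of its underside. To be left alone.

How it is judged:
By the outcome, as a careful person would: the job done as asked, in the order asked, and still so for the second after the job is handed in, while the arm keeps its last pose, push and grip.
It also fails if it takes over 70 s, if anything falls off the work surface, if the arm or the gripper's body presses on something with over 40 N, if the wrist force passes 120 N, or if a joint passes its speed limit or range.

### The arm

A 6-joint arm with a two-finger parallel gripper is mounted at the origin on the work surface. World frame = base frame: x ahead of the robot, y to its left, z up, the work surface at z = 0. Lengths are in m, angles in rad, forces in N, time in s.
With the tool pointing down it reaches from about 0.35 to 0.775 m from the base axis. Payload 7.3 kg.
Tool frame: the origin (TCP) lies on the centre line of the jaws, within the pads' length; the fingertips stand 14 mm ahead of it and the grasp point (between the pads) lies 5 mm behind it; z points along the fingers, y is the direction in which the jaws open and shut (so a half turn about z gives the same grasp; the last joint's range is limited). The gripper opens to 92 mm and grips with 3 to 60 N. Pads are 19 mm wide; open, the fingers measure 130 mm over their backs; the gripper's body (75 mm by 190 mm) begins 47 mm behind the grasp point.
Start: joints at [1.055, 0.342, 1.524, -0, 1.275, -0.146], TCP at [0.19, 0.49, 0.241] pointing down, gripper open.
Joint ranges: [-2.53, 2.53], [-0.77, 2.02], [0.04, 2.7], [-1, 4.14], [0.28, 2.66], [-3.11, 3.11]. Speed limits (rad/s): [2.57, 2.57, 3.14, 3.14, 3.14, 3.14].

### API

Orientations are given as [roll, pitch, yaw] about the fixed x, y, z axes, in that order (R = Rz(yaw) Ry(pitch) Rx(roll)).
In Python, from cell import telemetry, cams, robot gives the robot as it stands.
- The arm moves only by the tool servo_tool, never from a script. Its argument "targets" is text: rows parted by semicolons, each of 4 numbers parted by spaces: the shift along the tool's x, y, z in mm, then the turn about the tool's z in rad. In form: x y z yaw; .... A call has 1 to 20 rows; each row shifts and turns the pose as measured when the row begins, along the tool's axes as they then stand; what a row does not reach is not made up. A row lasts 1/8 s, in which the tool goes at most 62.5 mm and 10.7 degrees, less where a joint would pass 70% of its speed; a pose out of reach is approached as far as the arm can. A call with a gripper value outside its range is refused whole. "hand" is the opening, from 0 (shut) to 1 (fully open), set as the call begins (left out, the last holds). The fingers move at their own pace and stop on an object; "squeeze" is the grip in N (left out, the last holds). Time passes only in rows, so rows that do not move let the fingers close. It gives the time, the measured TCP pose, the force and the opening at its end, in the units of the state.
- telemetry.observe(): the state, without advancing time (a new reading comes with each control period).
- cams.read_camera(name): name is "scene" or "top" or "wrist"; returns a dict with "color" (384x512x3 uint8, red, green, blue), "K" (3x3 intrinsics, pixels), "k1" (the pictures are not rectified: a ray, as slopes to the right and down, at radius r is drawn at 1 + k1 r^2 times it, then the intrinsics apply), "R" (3x3) and "t" (3): a world point X has camera coordinates R X + t. Camera axes: x right, y down, z forward; pixel columns grow to the right and rows downward; lengths in m; the calibration is good to about 2 mm. A picture is of the moment at which its call begins. There is no depth.
- robot.hand_in(): hands the job in, once; it reports no verdict.
Trained networks look in a picture, given as the dict that the camera call returned (one of the last four; its "shot" number tells which), for a name from the list of things; names that differ only in an ending like _2 or _b are one class to them, and where a whole thing is asked for, a point or a joint stands for the part that bears it (a point fixed in the world has none). Each returns a list of dicts, best first, with "score" (0 to 1); they miss things now and then, are a little off and sometimes report something else, mostly with a low value. They report only what shows in the picture. A call takes as long as a camera call.
- cams.cut_out(picture, query): "region" (384x512 bool, what is visible of it) and "extent" ([centre column, centre row, width, height] in pixels, round what is visible of it).
The state is a dict: "time": time; "qpos": joint angles; "qvel": joint speeds; "joint_efforts": joint torques, N m; "tool_pos": TCP position; "tool_rot": TCP orientation; "contact_force": force on the tool from outside, world axes, zero at the start; "torque": the same for the moment, N m; "opening": finger opening in m.
Only numpy, scipy, OpenCV 4.12 (cv2) and the standard library are available. Lean on these libraries where they do the work, as an engineer would, in place of code of your own. Each camera call takes 0.05 s, during which the arm holds its last target.

## Working session

There is one attempt and no reset: what is moved stays moved. The work goes in short steps, Python scripts to look and compute and a tool call to move; the robot and the scene stay as the last step left them, time stands still between calls to the robot, and variables do not carry over. Pictures are saved under pics/ and viewed, and the job is handed in when it is done.

Besides the shell and the picture viewer there is one more tool, called after "Request:" by a JSON object that holds its "name" and its "arguments". servo_tool: Moves the arm, as the interface text tells. Its arguments: {"type":"object","properties":{"targets":{"type":"string"},"hand":{"type":"number"},"squeeze":{"type":"number"}},"required":["targets"]}

```bash
ls; mkdir -p pics
cat > h.py <<'E'
import numpy as np,cv2
from cell import telemetry,cams,robot
def shot(n,f):
    p=cams.read_camera(n); cv2.imwrite('pics/'+f,p['color'][:,:,::-1].copy()); return p
E
python3 - <<'E'
from h import *
print(telemetry.observe())
for n in ['scene','top']:
    p=shot(n,n+'0.png'); print(n,p['K'].tolist(),p['k1'],p['R'].round(3).tolist(),p['t'].round(3).tolist())
    for q in ['tray','chopper','dial','dial_grip','chunk1','salt_pot','mill','mug','jar','oil','dish','spoon']:
        try: print(q,[(round(r['score'],2),np.round(r['extent']).tolist()) for r in cams.cut_out(p,q)][:4])
        except Exception as e: print(q,e)
E
```

```text
pics
{'time': 0.0, 'qpos': array([ 1.05500631e+00,  3.42713177e-01,  1.52502078e+00,  6.41990389e-06,
        1.27539916e+00, -1.45995561e-01]), 'qvel': array([-0.00061908,  0.00055542, -0.00130174, -0.0002341 ,  0.00214314,
       -0.00043095]), 'joint_efforts': array([ 6.69018136e-04, -4.31241417e+01, -2.44221425e+01,  7.16616260e-02,
        5.60111634e-02, -1.00528064e-04]), 'tool_pos': array([0.18952942, 0.48917936, 0.24004859]), 'tool_rot': array([-3.14006947e+00, -2.30176047e-04,  2.77179615e+00]), 'contact_force': array([-0.0571451 ,  0.09024524, -0.20610673]), 'torque': array([-0.03526711,  0.00571745,  0.01093669]), 'opening': 0.09170177625089025}
scene [[443.86664430234293, 0.0, 255.44231801896754], [0.0, 443.86664430234293, 196.55829814048832], [0.0, 0.0, 1.0]] -0.0818713434380299 [[0.847, 0.531, 0.02], [0.374, -0.57, -0.731], [-0.377, 0.627, -0.682]] [-0.506, -0.144, 2.137]
tray [(0.96, [217.0, 236.0, 35.0, 37.0]), (0.62, [265.0, 179.0, 12.0, 14.0])]
chopper [(0.76, [273.0, 176.0, 64.0, 64.0])]
dial [(0.51, [268.0, 176.0, 12.0, 9.0])]
dial_grip [(0.17, [294.0, 226.0, 23.
[... 463 characters left out ...]
 0.01206140238236333 [[-0.029, -1.0, -0.011], [-0.986, 0.03, -0.166], [0.167, 0.006, -0.986]] [0.044, 0.569, 1.358]
tray [(0.57, [329.0, 215.0, 36.0, 58.0])]
chopper [(0.96, [202.0, 205.0, 103.0, 66.0])]
dial [(0.74, [230.0, 197.0, 15.0, 22.0])]
dial_grip [(0.76, [228.0, 195.0, 16.0, 16.0])]
chunk1 [(0.57, [331.0, 214.0, 9.0, 11.0]), (0.37, [322.0, 201.0, 10.0, 6.0])]
salt_pot [(0.53, [268.0, 211.0, 12.0, 13.0])]
mill [(0.45, [264.0, 256.0, 14.0, 13.0])]
mug [(0.83, [266.0, 139.0, 19.0, 31.0])]
jar [(0.79, [221.0, 145.0, 27.0, 27.0])]
oil [(0.63, [303.0, 141.0, 16.0, 22.0])]
dish [(0.68, [100.0, 224.0, 36.0, 35.0]), (0.35, [323.0, 201.0, 6.0, 5.0])]
spoon [(0.68, [429.0, 200.0, 42.0, 45.0])]
```

Run:
```python
import cv2
a=cv2.imread('pics/top0.png')[100:310,60:480];cv2.imwrite('pics/topc.png',cv2.resize(a,(800,400),interpolation=cv2.INTER_CUBIC))
a=cv2.imread('pics/scene0.png')[90:330,120:440];cv2.imwrite('pics/scenec.png',cv2.resize(a,(800,600),interpolation=cv2.INTER_CUBIC))
```

```text
(no output)
```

View pics/topc.png

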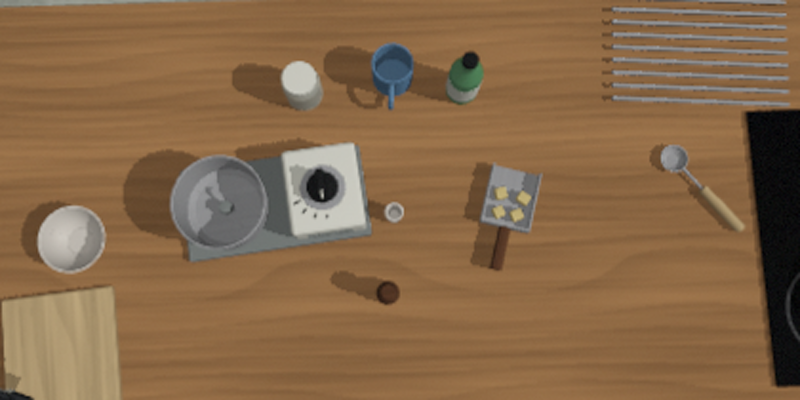

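View pics/scenec.png

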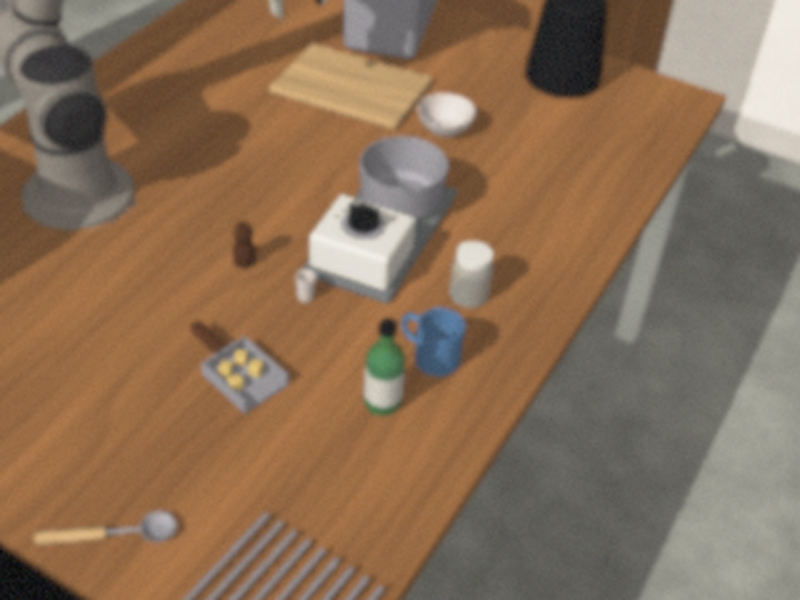

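```bash
cat >> h.py <<'E'
def bp(p,u,v,z):
    """pixels -> world on plane z"""
    K,k1=p['K'],p['k1']; d=np.array([(u-K[0,2])/K[0,0],(v-K[1,2])/K[1,1]])
    s=d.copy()
    for _ in range(20): s=d/(1+k1*(s@s))
    R,t=p['R'],p['t']; c=-R.T@t; r=R.T@np.array([s[0],s[1],1.])
    return c+r*(z-c[2])/r[2]
def proj(p,X):
    c=p['R']@np.asarray(X)+p['t']; s=c[:2]/c[2]; s=s*(1+p['k1']*(s@s))
    return np.array([p['K'][0,0]*s[0]+p['K'][0,2],p['K'][1,1]*s[1]+p['K'][1,2]])
E
python3 - <<'E'
from h import *
p=cams.read_camera('top')
c=lambda u,v:(60+u*420/800,100+v*210/400)
for n,u,v,z in [('panFL',493,165,.027),('FR',541,175,.027),('RR',528,232,.027),('RL',483,222,.027),('hend',497,268,.032),('hstart',504,230,.032),('bowl',219,202,.11),('dialtop',322,187,.139),('mill',388,292,.085),('salt',395,211,.05),('hous TL',283,153,.095),('TR',355,144,.095),('BR',367,228,.095),('BL',293,236,.095),('jar',298,75,.1),('mug',391,65,.085),('oil',470,60,.18),('dish',71,237,.05),('spoon',735,225,0)]:
    print(n,bp(p,*c(u,v),z).round(3)[:2])
p=shot('wrist','w0.png');print(p['R'].round(3).tolist(),p['t'],p['k1'],p['K'][0,0])
E
```

```text
panFL [ 0.607 -0.181]
FR [ 0.586 -0.268]
RR [ 0.482 -0.238]
RL [ 0.503 -0.158]
hend [ 0.419 -0.178]
hstart [ 0.487 -0.194]
bowl [0.541 0.302]
dialtop [0.557 0.123]
mill [0.38  0.018]
salt [0.524 0.001]
hous TL [0.627 0.194]
TR [0.639 0.068]
BR [0.49 0.05]
BL [0.48  0.178]
jar [0.766 0.165]
mug [ 0.784 -0.   ]
oil [ 0.757 -0.131]
dish [0.495 0.578]
spoon [ 0.487 -0.621]
[[0.362, 0.932, -0.001], [0.893, -0.346, 0.286], [0.266, -0.104, -0.958]] [-0.52376932 -0.03608796  0.39169511] -0.03642901120001672 271.6773391261149
```

View pics/w0.png

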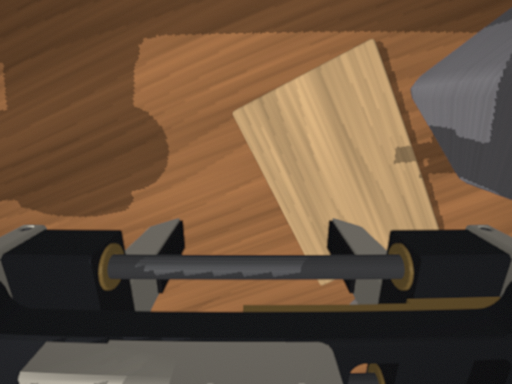

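```bash
cat >> h.py <<'E'
from scipy.spatial.transform import Rotation as Rn
def plan(target,yaw=None,n=None,vmax=40,turn=None):
    """rows for straight move from the measured pose to target TCP (m), world yaw; prints rows"""
    s=telemetry.observe(); p=np.array(s['tool_pos']); y0=s['tool_rot'][2]
    d=np.array(target)-p
    dy=0 if yaw is None else -(yaw-y0)  # tool turn
    if turn is None: dy=(dy+np.pi)%(2*np.pi)-np.pi
    else: dy=turn
    n=n or int(max(np.ceil(np.linalg.norm(d)*1000/vmax),np.ceil(abs(dy)/.16),1))
    out=[]
    for i in range(n):
        y=y0-dy*i/n
        R=Rn.from_euler('xyz',[np.pi,0,y]).as_matrix()
        v=R.T@d*1000/n
        out.append('%.1f %.1f %.1f %.3f'%(*v,dy/n))
    print('t %.2f from'%s['time'],p.round(4),round(y0,3),'n',n); print('; '.join(out) if dy else f'{n} x '+out[0])
E
python3 - <<'E'
from h import *
plan([.42,.15,.25],1.3,n=11)
E
```

```text
t 1.40 from [0.1898 0.4895 0.2407] 2.772 n 11
-30.7 -21.2 -0.8 0.134; -33.2 -16.9 -0.8 0.134; -35.2 -12.3 -0.8 0.134; -36.5 -7.5 -0.8 0.134; -37.2 -2.6 -0.8 0.134; -37.2 2.4 -0.8 0.134; -36.6 7.3 -0.8 0.134; -35.3 12.1 -0.8 0.134; -33.3 16.7 -0.8 0.134; -30.8 21.0 -0.8 0.134; -27.7 24.9 -0.8 0.134
```

Request:
{"name": "servo_tool", "arguments": {"targets": "-31 -21 -1 0.134; -33 -17 -1 0.134; -35 -12 -1 0.134; -36 -7 -1 0.134; -37 -3 -1 0.134; -37 2 -1 0.134; -37 7 -1 0.134; -35 12 -1 0.134; -33 17 -1 0.134; -31 21 -1 0.134; -28 25 -1 0.134", "hand": 1}}

```text
time: 2.78
tool_pos: [0.4179, 0.1375, 0.2528]
tool_rot: [3.139, -0.003, 1.255]
contact_force: [0.1, 1.5, -1.0]
opening: 0.0916
```

Run:
```python
from h import *
plan([.43,-.18,.25],-.25,n=11)
```

```text
t 2.77 from [0.4179 0.1375 0.2528] 1.255 n 11
-27.1 10.0 0.3 0.137; -25.5 13.6 0.3 0.137; -23.4 17.0 0.3 0.137; -20.8 20.0 0.3 0.137; -17.9 22.6 0.3 0.137; -14.7 24.9 0.3 0.137; -11.1 26.6 0.3 0.137; -7.4 27.9 0.3 0.137; -3.5 28.7 0.3 0.137; 0.4 28.9 0.3 0.137; 4.4 28.6 0.3 0.137
```

Request:
{"name": "servo_tool", "arguments": {"targets": "-27 10 0 0.137; -26 14 0 0.137; -23 17 0 0.137; -21 20 0 0.137; -18 23 0 0.137; -15 25 0 0.137; -11 27 0 0.137; -7 28 0 0.137; -4 28 0 0.137; 0 28 0 0.137; 3 22 0 0.13; 0 0 0 0"}}

```text
time: 4.28
tool_pos: [0.4224, -0.186, 0.2531]
tool_rot: [-3.138, -0.007, -0.301]
contact_force: [0.1, -0.1, 0.5]
opening: 0.0915
```

Run:
```python
from h import *
s=telemetry.observe();print(s['qpos'].round(3),s['tool_pos'],s['tool_rot'])
p=shot('wrist','w1.png')
for q in ['tray','chunk1']: print(q,[(round(r['score'],2),np.round(r['extent']).tolist()) for r in cams.cut_out(p,q)][:5])
import pickle;pickle.dump({k:p[k] for k in ['K','k1','R','t','color']},open('w1.pkl','wb'))
```

```text
[-0.585  0.211  1.671  0.005  1.254  1.285] [ 0.42235472 -0.18601453  0.25314922] [-3.13817987 -0.00670607 -0.30080506]
tray [(0.87, [244.0, 98.0, 75.0, 154.0]), (0.43, [98.0, 142.0, 46.0, 28.0])]
chunk1 [(0.86, [230.0, 67.0, 20.0, 22.0]), (0.73, [264.0, 64.0, 20.0, 19.0]), (0.6, [261.0, 92.0, 18.0, 23.0]), (0.55, [235.0, 96.0, 19.0, 21.0]), (0.2, [47.0, 134.0, 92.0, 155.0])]
```

View pics/w1.png

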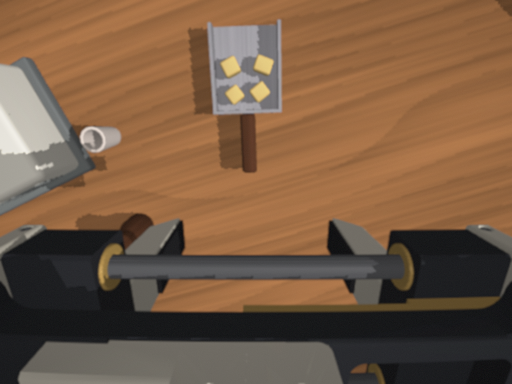

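Run:
```python
from h import *
import pickle;p=pickle.load(open('w1.pkl','rb'))
a=p['color'][0:190,180:310,::-1];cv2.imwrite('pics/w1c.png',cv2.resize(a,None,fx=3.1,fy=3.1,interpolation=cv2.INTER_CUBIC))
for n,u,v,z in [('hend',250,172,.032),('hstart',248.5,116,.032),('RL',213,115,.027),('RR',281,112,.027),('FL',208,22,.027),('FR',281,20,.027),('mill',138,225,.085),('salt',92,140,.05)]: print(n,bp(p,u,v,z).round(4))
```

```text
hend [ 0.4183 -0.1772  0.032 ]
hstart [ 0.4903 -0.198   0.032 ]
RL [ 0.5055 -0.1533  0.027 ]
RR [ 0.4824 -0.2403  0.027 ]
FL [ 0.6118 -0.1845  0.027 ]
FR [ 0.5873 -0.2702  0.027 ]
mill [ 0.4062 -0.0264  0.085 ]
salt [0.523  0.0029 0.05  ]
```

View pics/w1c.png

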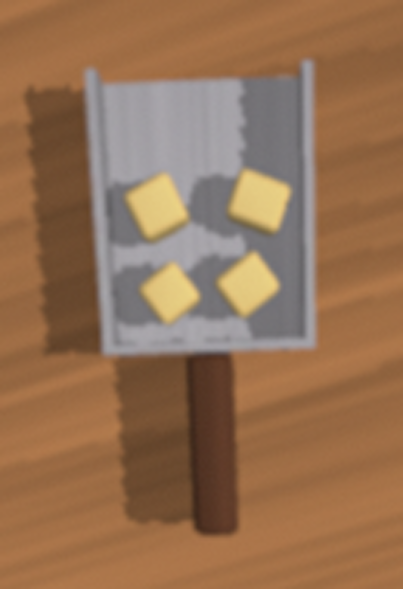

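Run:
```python
from h import *
plan([.470,-.191,.07],-.28,n=8)
```

```text
t 4.42 from [ 0.4224 -0.1843  0.2532] -0.297 n 8
5.9 -0.9 22.9 -0.002; 5.9 -0.9 22.9 -0.002; 5.9 -0.9 22.9 -0.002; 5.9 -0.9 22.9 -0.002; 5.9 -0.9 22.9 -0.002; 5.9 -0.9 22.9 -0.002; 6.0 -0.9 22.9 -0.002; 6.0 -0.8 22.9 -0.002
```

Request:
{"name": "servo_tool", "arguments": {"targets": "6 -1 23 -0.002; 6 -1 23 -0.002; 6 -1 23 -0.002; 6 -1 23 -0.002; 6 -1 23 -0.002; 6 -1 23 -0.002; 6 -1 20 -0.002; 4 -1 15 -0.002; 0 0 0 0; 0 0 0 0"}}

```text
time: 5.68
tool_pos: [0.4739, -0.1806, 0.0782]
tool_rot: [-3.138, -0.011, -0.256]
contact_force: [0.2, -0.2, 0.7]
opening: 0.092
```

Run:
```python
from h import *
s=telemetry.observe();print(s['tool_pos'],s['tool_rot'])
p=shot('wrist','w2.png')
plan([.470,-.191,.019],-.28,n=4)
```

```text
[ 0.47388912 -0.18063708  0.07815715] [-3.13770242 -0.01085182 -0.25603182]
t 5.72 from [ 0.4738 -0.1807  0.0782] -0.256 n 4
-0.3 2.7 14.8 0.006; -0.3 2.7 14.8 0.006; -0.2 2.7 14.8 0.006; -0.2 2.7 14.8 0.006
```

View pics/w2.png

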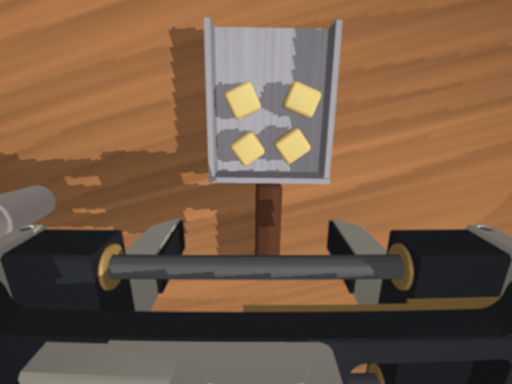

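Request:
{"name": "servo_tool", "arguments": {"targets": "0 3 15 0.012; 0 3 15 0.012; 0 3 15 0.012; 0 2 12 0; 0 0 0 0"}}

```text
time: 6.35
tool_pos: [0.4711, -0.1924, 0.0175]
tool_rot: [-3.137, -0.011, -0.296]
contact_force: [0.6, -0.3, 1.2]
opening: 0.0921
```

Run:
```python
from h import *
plan([.470,-.191,.019],-.28,n=2)
p=shot('wrist','w3.png')
```

```text
t 6.35 from [ 0.4711 -0.1924  0.0175] -0.296 n 2
-0.7 -0.5 -0.8 -0.008; -0.7 -0.5 -0.8 -0.008
```

View pics/w3.png

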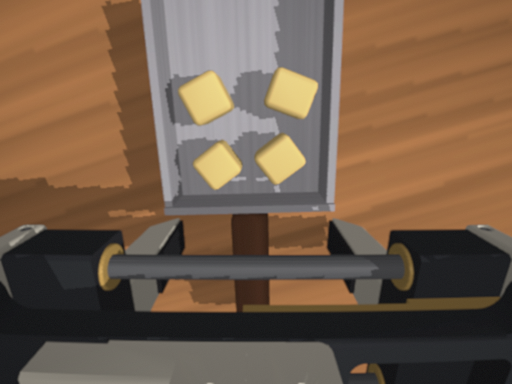

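Handle (column 250) lies centred between the fingers. Closing at 60 N.

Request:
{"name": "servo_tool", "arguments": {"targets": "0 0 0 0; 0 0 0 0; 0 0 0 0; 0 0 0 0; 0 0 0 0; 0 0 0 0", "hand": 0, "squeeze": 60}}

```text
time: 7.15
tool_pos: [0.4724, -0.1927, 0.0195]
tool_rot: [-3.138, -0.015, -0.295]
contact_force: [1.0, 0.2, 0.3]
opening: 0.0364
```

Request:
{"name": "servo_tool", "arguments": {"targets": "0 0 0 0; 0 0 0 0; 0 0 0 0; 0 0 0 0"}}

```text
time: 7.65
tool_pos: [0.4724, -0.1926, 0.0195]
tool_rot: [-3.138, -0.015, -0.295]
contact_force: [-1.0, 0.6, 0.8]
opening: 0.0196
```

Request:
{"name": "servo_tool", "arguments": {"targets": "0 0 -4 0; 0 0 -4 0; 0 0 -4 0; 0 0 0 0"}}

```text
time: 8.15
tool_pos: [0.4712, -0.1922, 0.0315]
tool_rot: [-3.138, -0.012, -0.295]
contact_force: [0.4, 0.2, -3.8]
opening: 0.0197
```

Run:
```python
from h import *
s=telemetry.observe();print(s['torque'],s['qpos'])
p=shot('wrist','w4.png')
p=shot('scene','s4.png')
a=cv2.imread('pics/s4.png')[190:290,160:280];cv2.imwrite('pics/s4c.png',cv2.resize(a,(720,600),interpolation=cv2.INTER_CUBIC))
```

```text
[0.0183708  0.35461677 0.02146705] [-0.54204326  0.57893401  1.81969955  0.01004906  0.73204544  1.31612942]
```

View pics/w4.png

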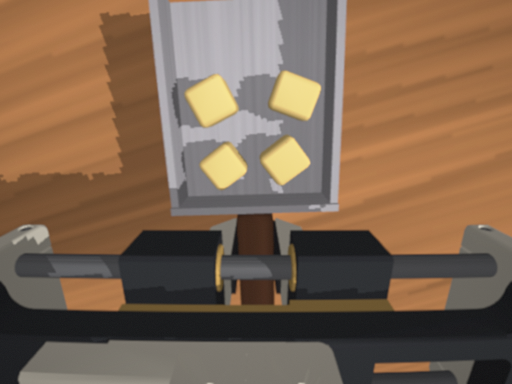

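View pics/s4c.png

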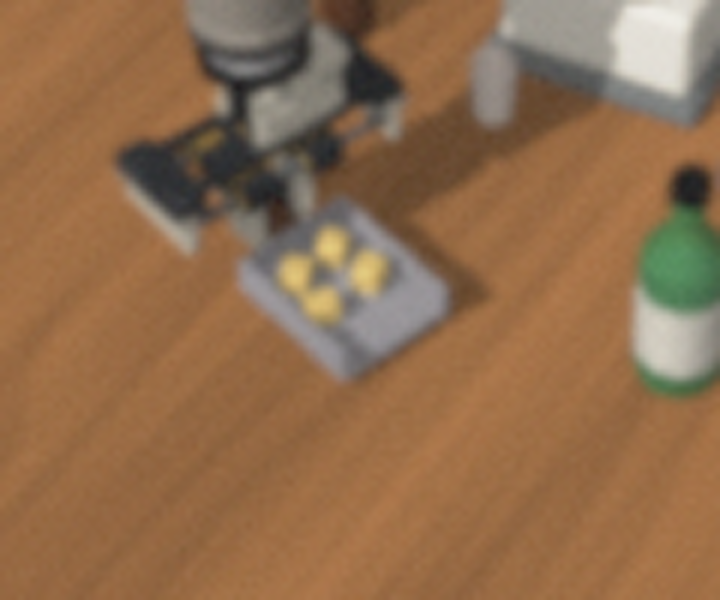

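Request:
{"name": "servo_tool", "arguments": {"targets": "0 0 -8 0; 0 0 -12 0; 0 0 -16 0; 0 0 -20 0; 0 0 -24 0; 0 0 -24 0; 0 0 -24 0; 0 0 -20 0; 0 0 -16 0; 0 0 -10 0; 0 0 -5 0; 0 0 0 0"}}

```text
time: 9.75
tool_pos: [0.4676, -0.1915, 0.2232]
tool_rot: [-3.139, -0.015, -0.295]
contact_force: [-0.1, -0.7, -2.9]
opening: 0.0196
```

Run:
```python
from h import *
s=telemetry.observe();print(s['torque'],s['qpos'])
p=shot('wrist','w5.png')
```

```text
[ 0.05350564  0.31857987 -0.00365613] [-0.54448162  0.31317406  1.61769008  0.0070657   1.19647241  1.31843573]
```

View pics/w5.png

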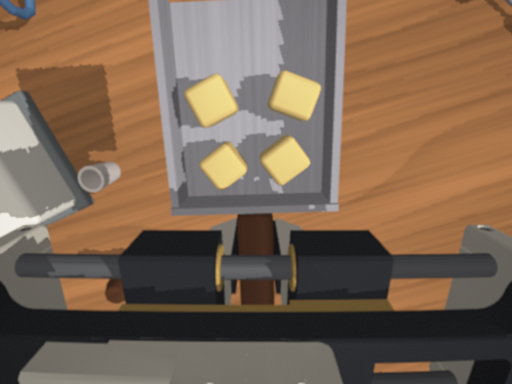

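Run:
```python
from h import *
plan([.41,.25,.225],.3,n=16)
```

```text
t 9.80 from [ 0.4675 -0.1914  0.2228] -0.295 n 16
-11.5 -25.4 -0.1 -0.037; -10.5 -25.8 -0.1 -0.037; -9.5 -26.1 -0.1 -0.037; -8.6 -26.5 -0.1 -0.037; -7.6 -26.8 -0.1 -0.037; -6.6 -27.0 -0.1 -0.037; -5.6 -27.3 -0.1 -0.037; -4.5 -27.4 -0.1 -0.037; -3.5 -27.6 -0.1 -0.037; -2.5 -27.7 -0.1 -0.037; -1.5 -27.8 -0.1 -0.037; -0.4 -27.8 -0.1 -0.037; 0.6 -27.8 -0.1 -0.037; 1.6 -27.8 -0.1 -0.037; 2.7 -27.7 -0.1 -0.037; 3.7 -27.6 -0.1 -0.037
```

Request:
{"name": "servo_tool", "arguments": {"targets": "-4 -8 0 -0.01; -8 -16 0 -0.03; -9 -24 0 -0.04; -9 -27 0 -0.04; -8 -27 0 -0.04; -7 -27 0 -0.04; -6 -27 0 -0.04; -5 -27 0 -0.04; -4 -28 0 -0.04; -3 -28 0 -0.04; -2 -28 0 -0.04; 0 -28 0 -0.04; 1 -28 0 -0.04; 2 -28 0 -0.04; 3 -28 0 -0.04; 3 -26 0 -0.03; 2 -16 0 -0.02; 1 -8 0 -0.01; 0 0 0 0"}}

```text
time: 12.18
tool_pos: [0.3828, 0.2721, 0.2181]
tool_rot: [-3.137, -0.002, 0.377]
contact_force: [-1.1, 0.2, -3.0]
opening: 0.0196
```

Run:
```python
from h import *
s=telemetry.observe();print(s['tool_pos'],s['tool_rot'],s['qpos'].round(2))
p=shot('wrist','w6.png')
p=shot('scene','s6.png')
a=cv2.imread('pics/s6.png')[110:260,180:360];cv2.imwrite('pics/s6c.png',cv2.resize(a,(720,600),interpolation=cv2.INTER_CUBIC))
p=shot('top','t6.png')
a=cv2.imread('pics/t6.png')[130:280,120:300];cv2.imwrite('pics/t6c.png',cv2.resize(a,(720,600),interpolation=cv2.INTER_CUBIC))
```

```text
[0.38283493 0.27209946 0.21806131] [-3.13722519e+00 -1.61409298e-03  3.77459184e-01] [0.45 0.26 1.71 0.   1.17 1.64]
```

View pics/w6.png

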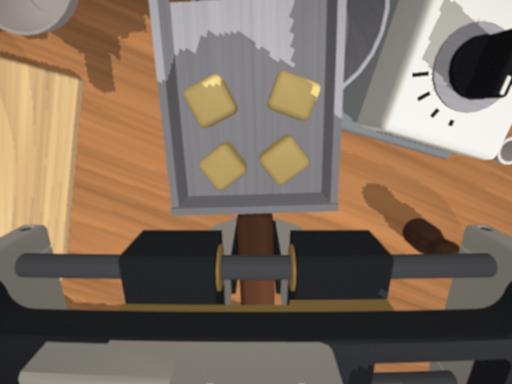

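View pics/s6c.png

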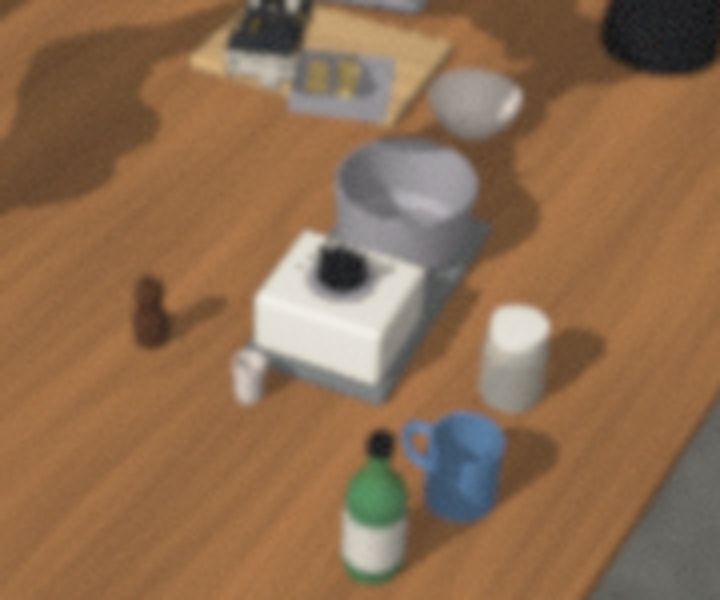

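View pics/t6c.png

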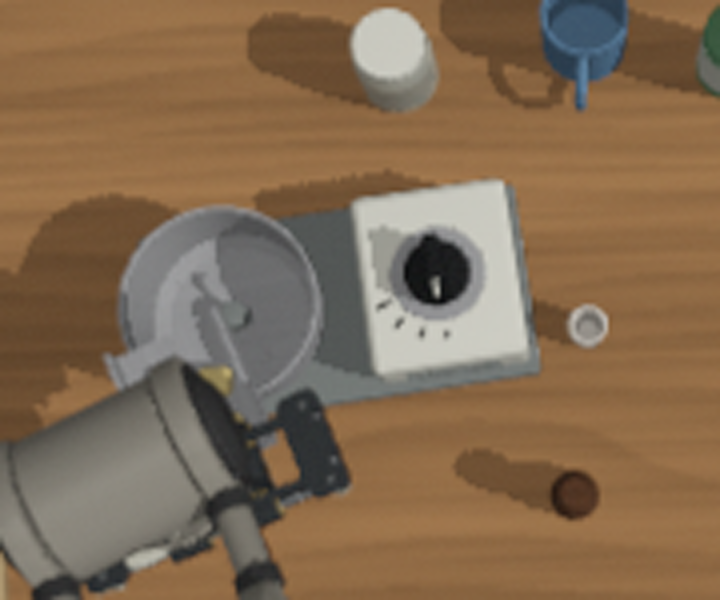

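Run:
```python
from h import *
p=cams.read_camera('scene')
print(bp(p,281.8,156.8,.11))
p2=cams.read_camera('top')
print(bp(p2,175,206.5,.11))
th=np.linspace(0,2*np.pi,60)
for q,n,(x0,y0,w,h) in [(p,'s',(230,120,90,75)),(p2,'t',(130,160,90,75))]:
    im=q['color'][:,:,::-1].copy(); im=cv2.resize(im[y0:y0+h,x0:x0+w],None,fx=8,fy=8,interpolation=cv2.INTER_CUBIC)
    for t in th:
        u=proj(q,[.541+.08*np.cos(t),.302+.08*np.sin(t),.11]); cv2.circle(im,tuple(int(round(a)) for a in ((u-[x0,y0]+.5)*8)),2,(0,0,255),-1)
    cv2.imwrite(f'pics/fit_{n}.png',im)
a=np.hstack([cv2.imread('pics/fit_s.png'),cv2.imread('pics/fit_t.png')]);cv2.imwrite('pics/fit.png',cv2.resize(a,(800,333)))
```

```text
[0.55498956 0.29056351 0.11      ]
[0.53950115 0.30231372 0.11      ]
```

View pics/fit.png

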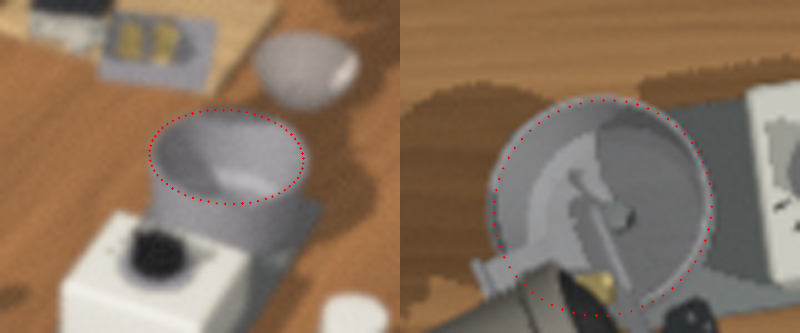

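Run:
```python
from h import *
plan([.4436,.266,.16],.35,n=8)
```

```text
t 12.43 from [0.3838 0.2712 0.2182] 0.375 n 8
6.7 3.3 7.3 0.003; 6.7 3.3 7.3 0.003; 6.7 3.3 7.3 0.003; 6.8 3.3 7.3 0.003; 6.8 3.3 7.3 0.003; 6.8 3.2 7.3 0.003; 6.8 3.2 7.3 0.003; 6.8 3.2 7.3 0.003
```

Request:
{"name": "servo_tool", "arguments": {"targets": "4 2 3 0.003; 7 3 7 0.003; 7 3 8 0.003; 7 3 8 0.003; 7 3 8 0.003; 7 3 7 0.003; 6 3 6 0.003; 4 2 4 0.003; 0 0 0 0; 0 0 0 0"}}

```text
time: 13.68
tool_pos: [0.442, 0.2669, 0.1627]
tool_rot: [-3.137, -0.001, 0.347]
contact_force: [0.0, 0.3, -2.7]
opening: 0.0195
```

Run:
```python
from h import *
plan([.4436,.266,.135],.35,n=4)
```

```text
t 13.68 from [0.442  0.2669 0.1627] 0.347 n 4
0.3 0.3 6.9 -0.001; 0.3 0.3 6.9 -0.001; 0.3 0.3 6.9 -0.001; 0.3 0.3 6.9 -0.001
```

Request:
{"name": "servo_tool", "arguments": {"targets": "0 0 7 0; 0 0 7 0; 0 0 7 0; 0 0 5 0; 0 0 0 0; 0 0 0 0"}}

```text
time: 14.42
tool_pos: [0.4415, 0.2672, 0.1351]
tool_rot: [-3.137, -0.001, 0.347]
contact_force: [1.4, -0.3, -3.1]
opening: 0.0195
```

Run:
```python
from h import *
p=shot('wrist','w7.png')
p=shot('scene','s7.png')
a=cv2.imread('pics/s7.png')[110:230,210:354];cv2.imwrite('pics/s7c.png',cv2.resize(a,(720,600),interpolation=cv2.INTER_CUBIC))
```

```text
(no output)
```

View pics/w7.png

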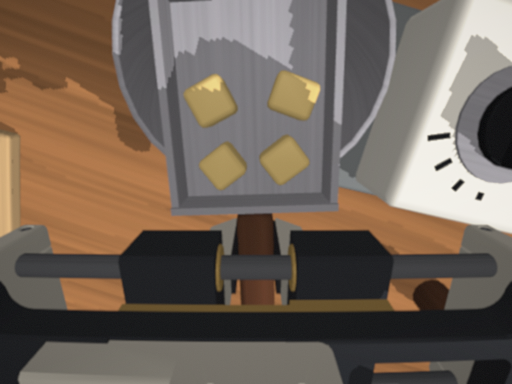

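View pics/s7c.png

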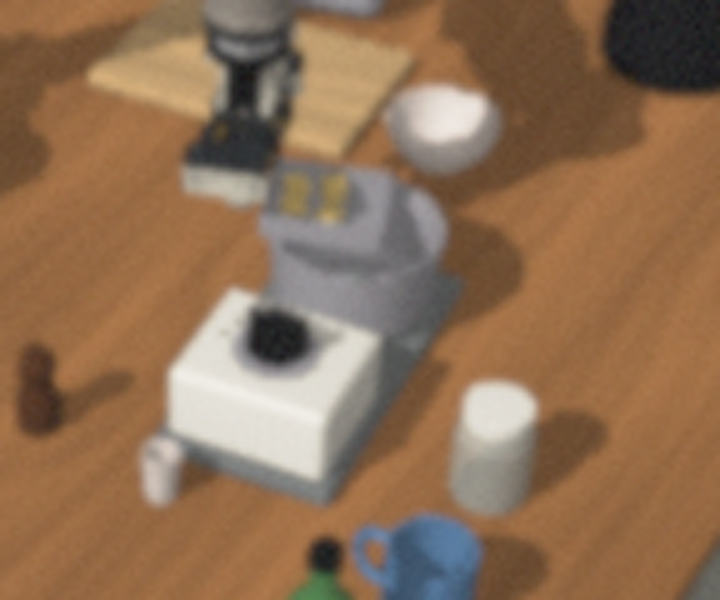

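Request:
{"name": "servo_tool", "arguments": {"targets": "0 0 0 0; 0 0 0 0; 0 0 0 0", "squeeze": 15}}

```text
time: 14.9
tool_pos: [0.4418, 0.2673, 0.1357]
tool_rot: [-3.137, -0.002, 0.347]
contact_force: [0.2, 0.7, -3.5]
opening: 0.0202
```

Run:
```python
from h import *
print(telemetry.observe()['torque'])
p=shot('wrist','w8.png')
```

```text
[-0.09777351  0.25101213 -0.03683457]
```

View pics/w8.png

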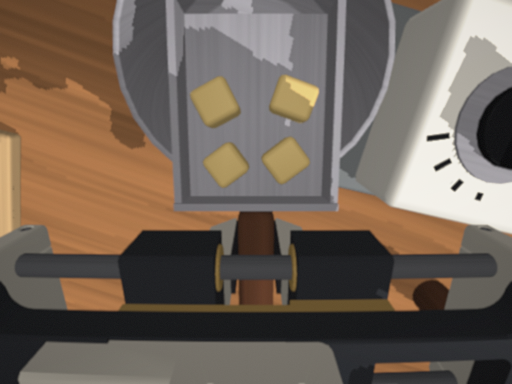

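Request:
{"name": "servo_tool", "arguments": {"targets": "0 0 -4 0; 0 0 -4 0; 0 0 -4 0; 0 0 -4 0; 0 0 0 0", "squeeze": 12}}

```text
time: 15.58
tool_pos: [0.442, 0.2673, 0.1532]
tool_rot: [-3.137, -0.003, 0.347]
contact_force: [0.1, 1.4, -4.0]
opening: 0.0198
```

Run:
```python
from h import *
print(telemetry.observe()['torque'])
p=shot('wrist','w9.png')
```

```text
[-0.0441246   0.29760126 -0.03867367]
```

View pics/w9.png

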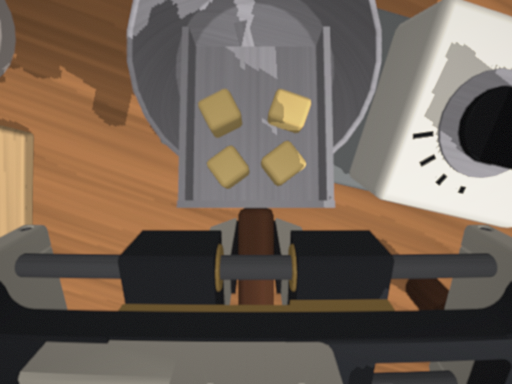

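Request:
{"name": "servo_tool", "arguments": {"targets": "1 0 -5 0; 1 0 -5 0; 1 0 -5 0; 1 0 -5 0; 0 0 0 0", "squeeze": 10}}

```text
time: 16.25
tool_pos: [0.446, 0.2687, 0.1745]
tool_rot: [-3.137, -0.003, 0.347]
contact_force: [-0.1, 0.2, -2.4]
opening: 0.0198
```

Run:
```python
from h import *
p=shot('wrist','w10.png')
p=shot('scene','s10.png')
a=cv2.imread('pics/s10.png')[110:230,210:354];cv2.imwrite('pics/s10c.png',cv2.resize(a,(720,600),interpolation=cv2.INTER_CUBIC))
```

```text
(no output)
```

View pics/w10.png

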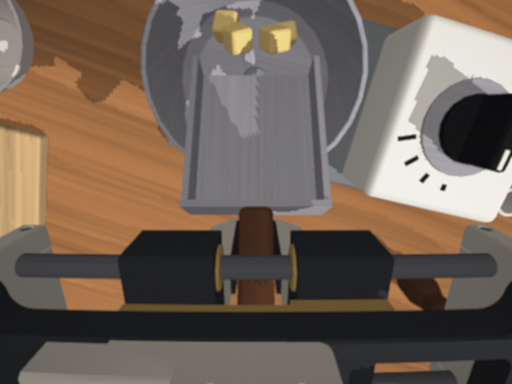

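View pics/s10c.png

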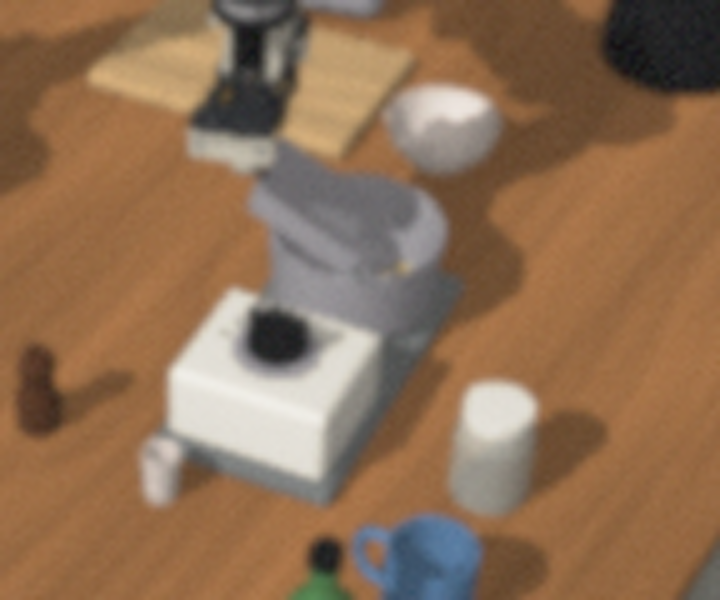

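Request:
{"name": "servo_tool", "arguments": {"targets": "-1 0 5 0; -1 0 5 0; -1 0 5 0; -1 0 5 0; 0 0 5 0; 0 0 5 0; 0 0 5 0; 0 0 5 0; 0 0 3 0; 0 0 0 0"}}

```text
time: 17.6
tool_pos: [0.4409, 0.2673, 0.1289]
tool_rot: [-3.137, -0.001, 0.348]
contact_force: [-2.4, -1.1, 4.1]
opening: 0.0201
```

Run:
```python
from h import *
p=shot('wrist','w11.png')
```

```text
(no output)
```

View pics/w11.png

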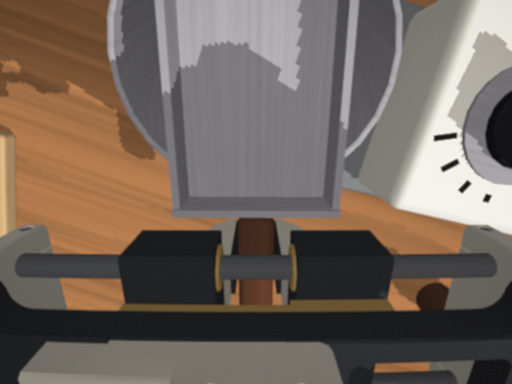

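Request:
{"name": "servo_tool", "arguments": {"targets": "0 0 0 0; 0 0 0 0; 0 0 -10 0; 0 0 -20 0; 0 0 -20 0; 0 0 -20 0; 0 0 -15 0; 0 0 -5 0", "squeeze": 60}}

```text
time: 18.65
tool_pos: [0.4414, 0.2664, 0.2209]
tool_rot: [-3.138, 0.001, 0.347]
contact_force: [-0.2, -0.8, -3.1]
opening: 0.0198
```

Run:
```python
from h import *
p=shot('wrist','w12.png')
plan([.41,.20,.225],.25,n=4)
```

```text
t 18.70 from [0.4414 0.2664 0.2211] 0.347 n 4
-13.0 12.9 -1.0 0.024; -12.7 13.3 -1.0 0.024; -12.4 13.6 -1.0 0.024; -12.1 13.9 -1.0 0.024
```

View pics/w12.png

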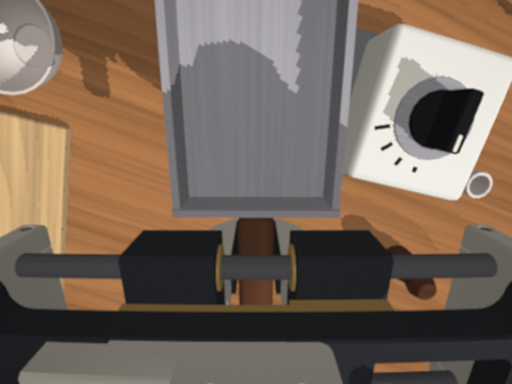

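Run:
```python
from h import *
plan([.468,-.185,.225],-.28,n=16)
p=shot('top','t12.png')
a=cv2.imread('pics/t12.png')[160:260,120:240];cv2.imwrite('pics/t12c.png',cv2.resize(a,(720,600),interpolation=cv2.INTER_CUBIC))
```

```text
t 18.70 from [0.4414 0.2664 0.2211] 0.347 n 16
-8.0 27.1 -0.2 0.039; -7.0 27.4 -0.2 0.039; -5.9 27.6 -0.2 0.039; -4.8 27.9 -0.2 0.039; -3.7 28.0 -0.2 0.039; -2.6 28.1 -0.2 0.039; -1.5 28.2 -0.2 0.039; -0.4 28.3 -0.2 0.039; 0.7 28.3 -0.2 0.039; 1.8 28.2 -0.2 0.039; 2.9 28.1 -0.2 0.039; 4.0 28.0 -0.2 0.039; 5.1 27.8 -0.2 0.039; 6.2 27.6 -0.2 0.039; 7.3 27.3 -0.2 0.039; 8.3 27.0 -0.2 0.039
```

View pics/t12c.png

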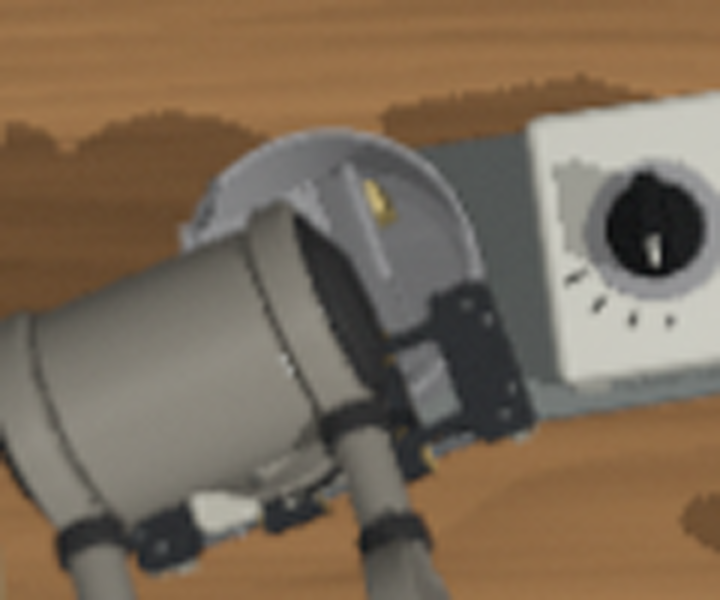

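Request:
{"name": "servo_tool", "arguments": {"targets": "-3 10 0 0.01; -6 20 0 0.03; -5 27 0 0.038; -4 28 0 0.038; -3 28 0 0.038; -2 28 0 0.038; -1 28 0 0.038; 0 28 0 0.038; 1 28 0 0.038; 2 28 0 0.038; 3 28 0 0.038; 4 28 0 0.038; 5 28 0 0.038; 6 28 0 0.038; 6 24 0 0.03; 5 16 0 0.02; 3 8 0 0.01; 0 0 0 0"}}

```text
time: 21.0
tool_pos: [0.474, -0.1724, 0.2073]
tool_rot: [3.137, 0.026, -0.237]
contact_force: [-0.8, 0.1, -2.9]
opening: 0.0194
```

Run:
```python
from h import *
p=shot('top','t13.png')
a=cv2.imread('pics/t13.png')[140:290,120:360];cv2.imwrite('pics/t13c.png',cv2.resize(a,(800,500),interpolation=cv2.INTER_CUBIC))
plan([.470,-.191,.06],-.28,n=8)
for q in ['chunk1']: print(q,[(round(r['score'],2),np.round(r['extent']).tolist()) for r in cams.cut_out(p,q)])
```

```text
t 21.05 from [ 0.474  -0.172   0.2073] -0.236 n 8
0.1 2.4 18.4 0.006; 0.1 2.4 18.4 0.006; 0.1 2.4 18.4 0.006; 0.1 2.4 18.4 0.006; 0.1 2.4 18.4 0.006; 0.1 2.4 18.4 0.006; 0.2 2.4 18.4 0.006; 0.2 2.4 18.4 0.006
chunk1 [(0.61, [181.0, 194.0, 10.0, 5.0]), (0.46, [169.0, 200.0, 8.0, 6.0]), (0.37, [265.0, 255.0, 15.0, 13.0])]
```

View pics/t13c.png

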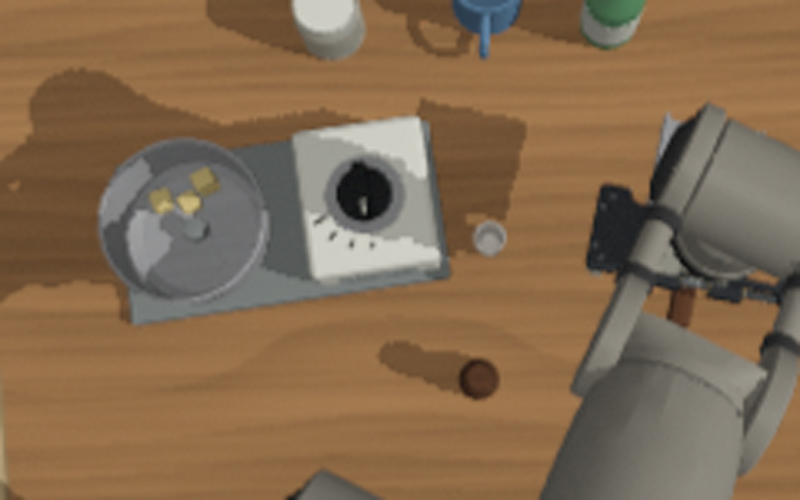

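Run:
```python
from h import *
im=cv2.imread('pics/t13.png')
cv2.imwrite('pics/t13d.png',np.hstack([cv2.resize(im[175:235,145:205],(400,400),interpolation=cv2.INTER_CUBIC),cv2.resize(im[165:225,95:155],(400,400),interpolation=cv2.INTER_CUBIC)]))
```

```text
(no output)
```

View pics/t13d.png

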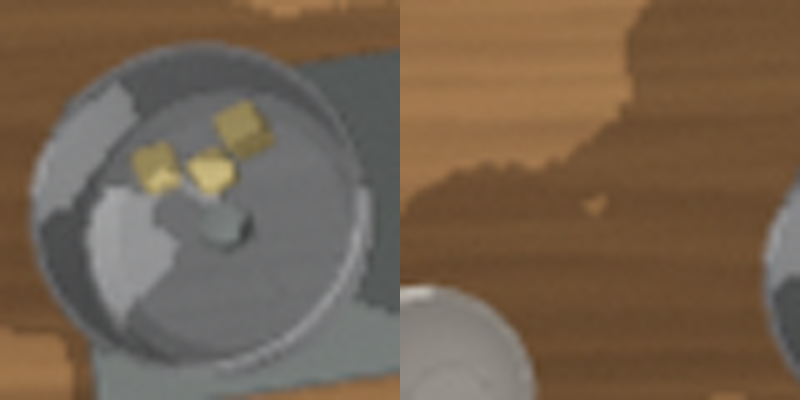

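Request:
{"name": "servo_tool", "arguments": {"targets": "0 2 14 0.008; 0 3 18 0.008; 0 3 18 0.008; 0 3 18 0.008; 0 3 18 0.008; 0 3 18 0.008; 0 3 18 0; 0 2 14 0; 0 1 10 0; 0 0 0 0"}}

```text
time: 22.35
tool_pos: [0.4619, -0.188, 0.0513]
tool_rot: [3.138, 0.03, -0.279]
contact_force: [0.5, 1.0, -2.1]
opening: 0.0194
```

Run:
```python
from h import *
p=shot('wrist','w14.png')
p=shot('scene','s14.png')
a=cv2.imread('pics/s14.png')[180:280,160:280];cv2.imwrite('pics/s14c.png',cv2.resize(a,(720,600),interpolation=cv2.INTER_CUBIC))
```

```text
(no output)
```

View pics/w14.png

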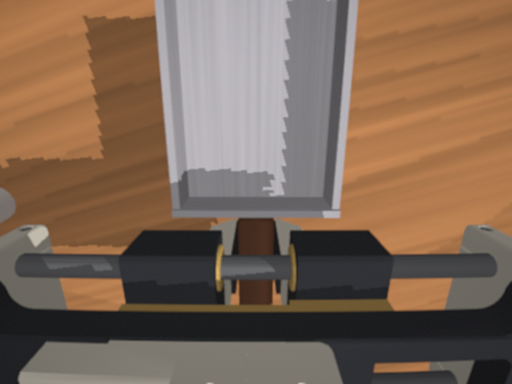

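View pics/s14c.png

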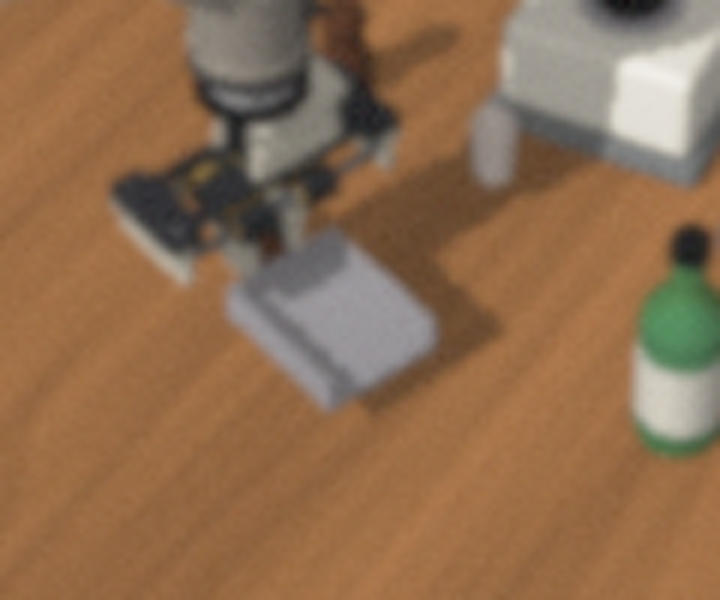

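Request:
{"name": "servo_tool", "arguments": {"targets": "0 0 8 0; 0 0 8 0; 0 0 6 0; 0 0 3 0; 0 0 0 0"}}

```text
time: 23.08
tool_pos: [0.4626, -0.1885, 0.0265]
tool_rot: [3.137, 0.026, -0.278]
contact_force: [-0.2, 0.6, -2.3]
opening: 0.0198
```

Request:
{"name": "servo_tool", "arguments": {"targets": "0 0 2 0; 0 0 2 0; 0 0 2 0; 0 0 0 0", "squeeze": 30}}

```text
time: 23.58
tool_pos: [0.4627, -0.1888, 0.0207]
tool_rot: [3.137, 0.025, -0.278]
contact_force: [-1.7, 1.3, -0.5]
opening: 0.02
```

Request:
{"name": "servo_tool", "arguments": {"targets": "0 0 1 0; 0 0 0 0; 0 0 0 0", "squeeze": 3}}

```text
time: 23.95
tool_pos: [0.4628, -0.1889, 0.0198]
tool_rot: [3.136, 0.024, -0.279]
contact_force: [-1.1, 0.1, -0.8]
opening: 0.0203
```

Request:
{"name": "servo_tool", "arguments": {"targets": "0 0 0 0; 0 0 0 0; 0 0 0 0; 0 0 0 0; 0 0 0 0; 0 0 0 0", "hand": 1}}

```text
time: 24.7
tool_pos: [0.4636, -0.1893, 0.0204]
tool_rot: [3.136, 0.022, -0.279]
contact_force: [-0.0, 0.3, 0.2]
opening: 0.0757
```

Run:
```python
from h import *
p=shot('wrist','w15.png')
```

```text
(no output)
```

View pics/w15.png

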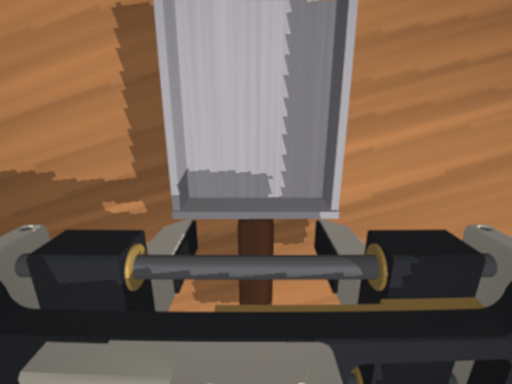

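Request:
{"name": "servo_tool", "arguments": {"targets": "0 0 -10 0; 0 0 -25 0; 0 0 -35 0; 0 0 -40 0; 0 0 -40 0; 0 0 -40 0; 0 0 -25 0; 0 0 -10 0"}}

```text
time: 25.75
tool_pos: [0.4681, -0.1889, 0.2565]
tool_rot: [3.136, 0.021, -0.279]
contact_force: [0.2, 0.0, -0.6]
opening: 0.0918
```

Run:
```python
from h import *
plan([.53,.10,.255],1.5,n=13)
```

```text
t 25.75 from [ 0.4681 -0.1889  0.2565] -0.279 n 13
-1.5 -22.7 0.1 -0.137; 1.6 -22.7 0.1 -0.137; 4.7 -22.2 0.1 -0.137; 7.6 -21.4 0.1 -0.137; 10.5 -20.2 0.1 -0.137; 13.1 -18.5 0.1 -0.137; 15.5 -16.6 0.1 -0.137; 17.7 -14.3 0.1 -0.137; 19.4 -11.8 0.1 -0.137; 20.9 -9.0 0.1 -0.137; 21.9 -6.1 0.1 -0.137; 22.5 -3.0 0.1 -0.137; 22.7 0.1 0.1 -0.137
```

Request:
{"name": "servo_tool", "arguments": {"targets": "-1 -12 0 -0.1; 1 -22 0 -0.137; 5 -22 0 -0.137; 8 -21 0 -0.137; 10 -20 0 -0.137; 13 -18 0 -0.137; 16 -17 0 -0.137; 18 -14 0 -0.137; 19 -12 0 -0.137; 21 -9 0 -0.137; 22 -6 0 -0.137; 20 -3 0 -0.137; 14 0 0 -0.1; 0 0 0 0"}}

```text
time: 27.5
tool_pos: [0.5234, 0.0858, 0.2479]
tool_rot: [-3.102, 0.001, 1.483]
contact_force: [0.1, -0.8, 0.5]
opening: 0.0916
```

Run:
```python
from h import *
s=telemetry.observe(); print(s['qpos'].round(2))
p=shot('wrist','w16.png')
print([(round(r['score'],2),np.round(r['extent']).tolist()) for r in cams.cut_out(p,'chunk1')])
```

```text
[0.02 0.37 1.47 0.   1.35 0.1 ]
[]
```

View pics/w16.png

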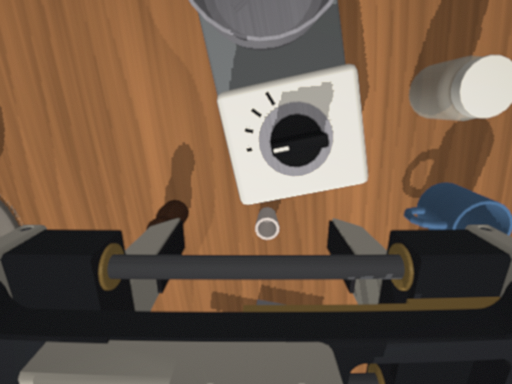

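Request:
{"name": "servo_tool", "arguments": {"targets": "20 0 0 0; 35 0 0 0; 35 0 0 0; 20 0 0 0; 0 0 0 0"}}

```text
time: 28.22
tool_pos: [0.5341, 0.1926, 0.2473]
tool_rot: [-3.101, 0.003, 1.467]
contact_force: [0.2, -0.1, 0.1]
opening: 0.0917
```

Run:
```python
from h import *
p=shot('wrist','w17.png')
print([(round(r['score'],2),np.round(r['extent']).tolist()) for r in cams.cut_out(p,'chunk1')])
```

```text
[(0.84, [284.0, 68.0, 18.0, 22.0]), (0.72, [285.0, 40.0, 25.0, 23.0]), (0.46, [293.0, 83.0, 7.0, 15.0])]
```

View pics/w17.png

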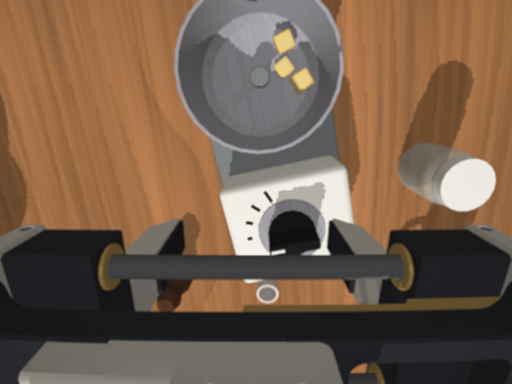

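Run:
```python
from h import *
im=cv2.imread('pics/w17.png')
cv2.imwrite('pics/w17c.png',cv2.resize(im[0:160,170:350],(720,640)[:2],interpolation=cv2.INTER_CUBIC)[:600])
im=cv2.imread('pics/w10.png')
cv2.imwrite('pics/w10c.png',cv2.resize(im[0:110,140:370],(800,383),interpolation=cv2.INTER_CUBIC))
```

```text
(no output)
```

View pics/w17c.png

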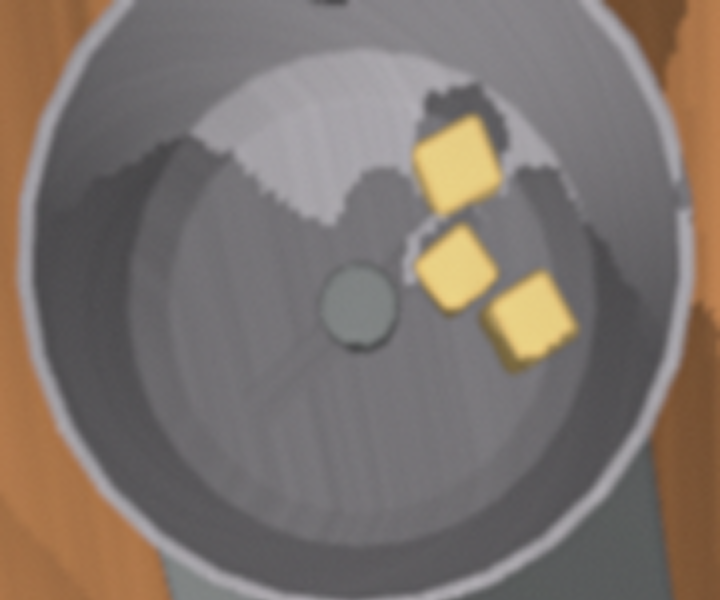

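View pics/w10c.png

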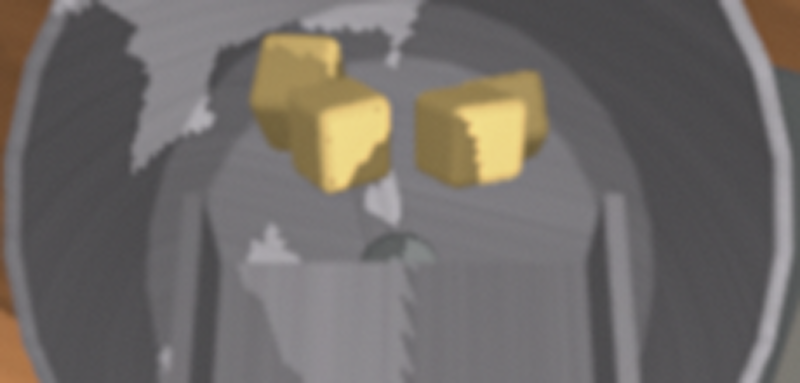

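Run:
```python
from h import *
w=cams.read_camera('wrist'); t=cams.read_camera('top')
o=lambda u,v:(170+u/4,v/4)
d=lambda u,v:(145+u*.15,175+v*.15)
for n,a,b in [('A',(457,165),(238,122)),('B',(457,268),(156,160)),('C',(530,315),(213,170)),('hub',(359,308),(225,222))]: 
  for z in (.03,.045,.065,.085): print(n,z,bp(w,*o(*a),z)[:2].round(4),[ (k,bp(t,*d(*c),z)[:2].round(4).tolist()) for k,c in [('A',(238,122)),('B',(156,160)),('C',(213,170)),('hub',(225,222))]] if n=='A' else '')
im=cv2.resize(t['color'][175:235,145:205,::-1],(600,600),interpolation=cv2.INTER_CUBIC);cv2.imwrite('pics/t18.png',im)
```

```text
A 0.03 [0.5755 0.3405] [('A', [0.5976, 0.2999]), ('B', [0.5788, 0.3425]), ('C', [0.5726, 0.3128]), ('hub', [0.5451, 0.3065])]
A 0.045 [0.5744 0.3375] [('A', [0.5948, 0.2969]), ('B', [0.5762, 0.3391]), ('C', [0.5701, 0.3097]), ('hub', [0.5429, 0.3034])]
A 0.065 [0.5729 0.3334] [('A', [0.5911, 0.2928]), ('B', [0.5728, 0.3345]), ('C', [0.5667, 0.3055]), ('hub', [0.5399, 0.2993])]
A 0.085 [0.5714 0.3294] [('A', [0.5874, 0.2888]), ('B', [0.5693, 0.3298]), ('C', [0.5634, 0.3013]), ('hub', [0.5369, 0.2952])]
B 0.03 [0.5733 0.3116] 
B 0.045 [0.5722 0.3098] 
B 0.065 [0.5708 0.3074] 
B 0.085 [0.5694 0.3049] 
C 0.03 [0.5947 0.2957] 
C 0.045 [0.5927 0.2945] 
C 0.065 [0.5901 0.293 ] 
C 0.085 [0.5876 0.2914] 
hub 0.03 [0.5422 0.3034] 
hub 0.045 [0.5424 0.3019] 
hub 0.065 [0.5427 0.2999] 
hub 0.085 [0.5431 0.2979]
```

View pics/t18.png

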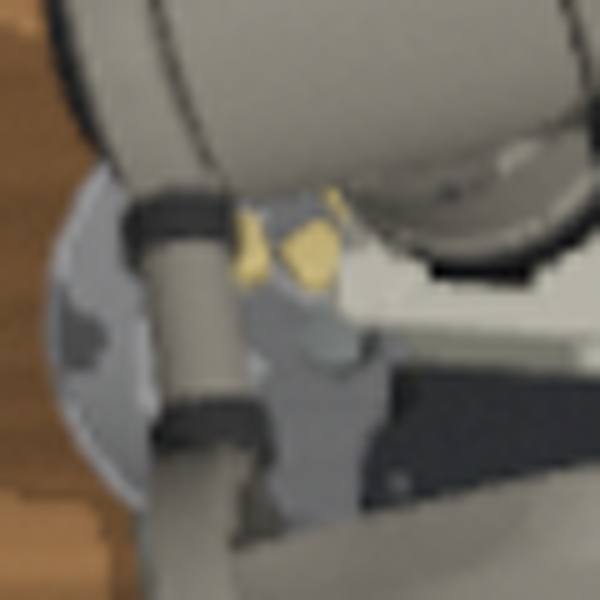

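Run:
```python
from h import *
plan([.625,.125,.25],3.23,n=13)
```

```text
t 28.43 from [0.5342 0.1912 0.2476] 1.466 n 13
-4.3 7.5 -0.2 -0.136; -5.3 6.8 -0.2 -0.136; -6.2 6.0 -0.2 -0.136; -6.9 5.2 -0.2 -0.136; -7.6 4.2 -0.2 -0.136; -8.1 3.1 -0.2 -0.136; -8.4 2.0 -0.2 -0.136; -8.6 0.8 -0.2 -0.136; -8.6 -0.3 -0.2 -0.136; -8.5 -1.5 -0.2 -0.136; -8.2 -2.6 -0.2 -0.136; -7.8 -3.7 -0.2 -0.136; -7.2 -4.8 -0.2 -0.136
```

Request:
{"name": "servo_tool", "arguments": {"targets": "-4 7 0 -0.136; -5 7 0 -0.136; -6 6 0 -0.136; -7 5 0 -0.136; -8 4 0 -0.136; -8 3 0 -0.136; -8 2 0 -0.136; -9 1 0 -0.136; -9 0 0 -0.136; -8 -1 0 -0.136; -8 -3 0 -0.136; -8 -4 0 -0.13; -6 -4 0 -0.09; 0 0 0 0"}}

```text
time: 30.18
tool_pos: [0.6275, 0.1099, 0.2455]
tool_rot: [3.14, -0.04, -3.065]
contact_force: [-0.5, 0.6, -0.2]
opening: 0.0915
```

Run:
```python
from h import *
s=telemetry.observe(); print(s['qpos'].round(2))
p=shot('wrist','w19.png')
import pickle;pickle.dump({k:p[k] for k in ['K','k1','R','t','color']},open('w19.pkl','wb'))
a=cv2.imread('pics/w19.png')
```

```text
[ 0.05  0.57  1.13  0.    1.47 -1.59]
```

View pics/w19.png

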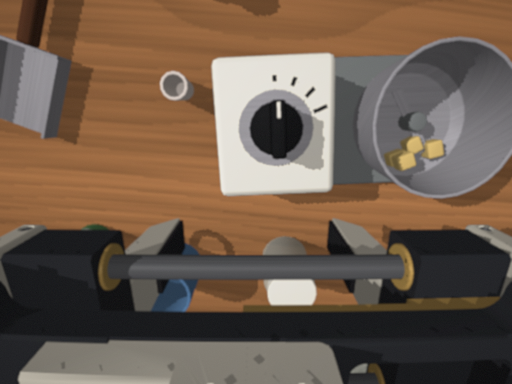

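Run:
```python
from h import *
im=cv2.imread('pics/w19.png')
cv2.imwrite('pics/w19c.png',np.hstack([cv2.resize(im[80:180,230:330],(500,500),interpolation=cv2.INTER_CUBIC),cv2.resize(im[110:190,370:460],(300,500),interpolation=cv2.INTER_CUBIC)]))
```

```text
(no output)
```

View pics/w19c.png

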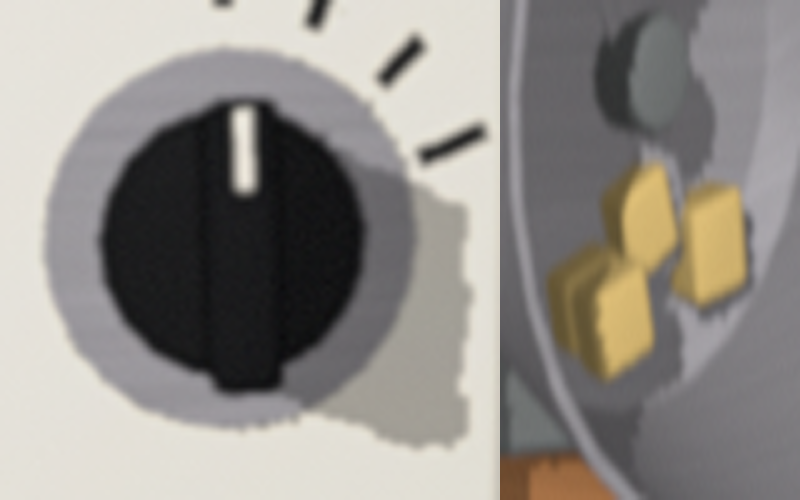

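Run:
```python
from h import *
import pickle;p=pickle.load(open('w19.pkl','rb'))
f=lambda u,v:(230+u/5-.4,80+v/5-.4)
a=bp(p,*f(243,104),.139);b=bp(p,*f(247,374),.139);print(a,b,(a+b)/2,np.linalg.norm(a-b),np.arctan2(*(b-a)[1::-1]))
print('disc',bp(p,*f(233,240),.107), bp(p,*f(101,240),.107),bp(p,*f(366,240),.107))
a=bp(p,278.8,105,.139)
print(bp(p,(212+0),62,.095),bp(p,333,53,.095),bp(p,222,193,.095),bp(p,333,190,.095))
```

```text
[0.53792077 0.12245615 0.139     ] [0.58605178 0.12780728 0.139     ] [0.56198628 0.12513172 0.139     ] 0.04842756421941086 0.11072370907539472
disc [0.56254368 0.1253532  0.107     ] [0.56461925 0.09825355 0.107     ] [0.56040587 0.15269993 0.107     ]
[0.50233722 0.05490776 0.095     ] [0.48418676 0.17693859 0.095     ] [0.63987943 0.07166564 0.095     ] [0.62679949 0.19724641 0.095     ]
```

Run:
```python
from h import *
plan([.562,.125,.165],-3.04,n=7)
```

```text
t 30.23 from [0.6273 0.1101 0.2456] -3.066 n 7
9.1 2.8 11.5 -0.004; 9.1 2.9 11.5 -0.004; 9.1 2.9 11.5 -0.004; 9.1 2.9 11.5 -0.004; 9.1 3.0 11.5 -0.004; 9.1 3.0 11.5 -0.004; 9.1 3.0 11.5 -0.004
```

Request:
{"name": "servo_tool", "arguments": {"targets": "8 2 8 -0.004; 9 3 12 -0.004; 9 3 12 -0.004; 9 3 12 -0.004; 9 3 12 -0.004; 9 2 12 -0.004; 7 2 8 0; 3 1 4 0; 0 0 0 0"}}

```text
time: 31.35
tool_pos: [0.5559, 0.1231, 0.1677]
tool_rot: [3.14, -0.038, -3.059]
contact_force: [-0.1, -0.1, 0.7]
opening: 0.0918
```

Run:
```python
from h import *
plan([.562,.125,.125],-3.04,n=4)
p=shot('wrist','w20.png')
```

```text
t 31.35 from [0.5559 0.1231 0.1677] -3.059 n 4
-1.6 0.4 10.7 -0.005; -1.6 0.4 10.7 -0.005; -1.6 0.3 10.7 -0.005; -1.6 0.3 10.7 -0.005
```

View pics/w20.png

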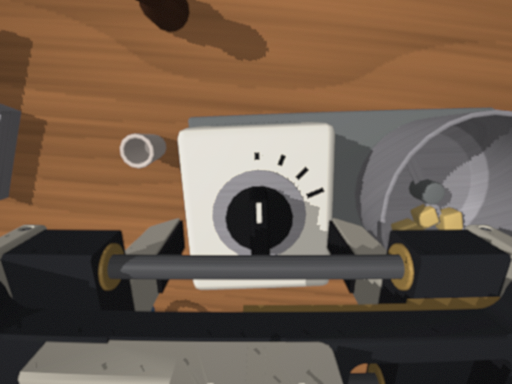

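Request:
{"name": "servo_tool", "arguments": {"targets": "-1 0 11 -0.005; -1 0 11 -0.005; -1 0 10 -0.005; -1 0 7 -0.005; -1 0 2 0; 0 0 0 0"}}

```text
time: 32.15
tool_pos: [0.5606, 0.1232, 0.1235]
tool_rot: [3.139, -0.037, -3.038]
contact_force: [-0.3, -0.1, 0.3]
opening: 0.0918
```

Run:
```python
from h import *
plan([.562,.125,.125],-3.04,n=1)
```

```text
t 32.15 from [0.5606 0.1232 0.1235] -3.038 n 1
-1.6 1.6 -1.5 0.002
```

Request:
{"name": "servo_tool", "arguments": {"targets": "-1 2 -1 0; 0 0 0 0; 0 0 0 0; 0 0 0 0; 0 0 0 0; 0 0 0 0; 0 0 0 0; 0 0 0 0; 0 0 0 0; 0 0 0 0", "hand": 0, "squeeze": 50}}

```text
time: 33.4
tool_pos: [0.5619, 0.1262, 0.1257]
tool_rot: [3.138, -0.035, -3.037]
contact_force: [-0.2, -0.5, -0.9]
opening: 0.0137
```

Run:
```python
from h import *
s=telemetry.observe();print(s['torque'],s['qpos'])
p=shot('wrist','w21.png')
```

```text
[-0.0538316   0.00854632  0.10153945] [ 0.08660461  0.56199974  1.50510545  0.00284195  1.10963696 -1.58963288]
```

View pics/w21.png

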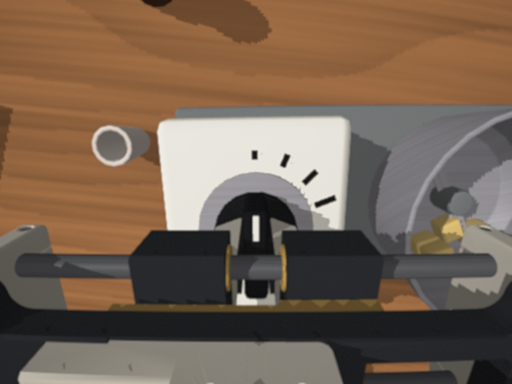

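Request:
{"name": "servo_tool", "arguments": {"targets": "0 0 0 0.08; 0 0 0 0.12; 0 0 0 0.14; 0 0 0 0.14; 0 0 0 0.14"}}

```text
time: 34.08
tool_pos: [0.5622, 0.1277, 0.1257]
tool_rot: [-3.126, -0.031, 2.607]
contact_force: [1.0, 2.3, -0.7]
opening: 0.0137
```

Run:
```python
from h import *
s=telemetry.observe();print(s['torque'],s['qpos'])
```

```text
[ 0.77293763 -0.1803294   0.14460512] [ 0.08752705  0.56221703  1.50468925  0.00605318  1.10852839 -0.95122147]
```

Request:
{"name": "servo_tool", "arguments": {"targets": "0 0 0 0.14; 0 0 0 0.14; 0 0 0 0.12; 0 0 0 0.08"}}

```text
time: 34.58
tool_pos: [0.5631, 0.1285, 0.1257]
tool_rot: [-3.117, -0.021, 2.109]
contact_force: [-1.2, 0.5, -0.7]
opening: 0.0137
```

Run:
```python
from h import *
s=telemetry.observe();print(s['torque'],s['qpos'],s['contact_force'])
p=shot('wrist','w22.png')
```

```text
[ 0.70919722 -0.31449578  0.1940195 ] [ 0.08752763  0.5623875   1.5042953   0.0087856   1.10617397 -0.45527751] [-1.24029178  0.52014316 -0.71638959]
```

View pics/w22.png

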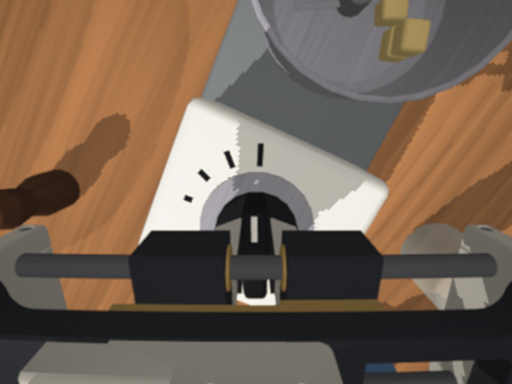

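Request:
{"name": "servo_tool", "arguments": {"targets": "0 0 0 0.06; 0 0 0 0.06; 0 0 0 0.03"}}

```text
time: 35.0
tool_pos: [0.5632, 0.1285, 0.1257]
tool_rot: [-3.115, -0.017, 1.957]
contact_force: [-1.1, 1.3, -0.3]
opening: 0.0141
```

Run:
```python
from h import *
s=telemetry.observe();print(s['torque'],s['qpos'],s['contact_force'],s['tool_rot'])
p=shot('wrist','w23.png')
s=telemetry.observe();print(s['tool_rot'],s['time'])
```

```text
[ 0.54988595 -0.16064258  0.89102886] [ 0.08731946  0.56230663  1.5045159   0.00921698  1.10533862 -0.30311762] [-1.11402172  1.31884011 -0.29032501] [-3.11481892 -0.01686549  1.95674482]
[-3.11474452 -0.01680636  1.95566706] 35.05
```

View pics/w23.png

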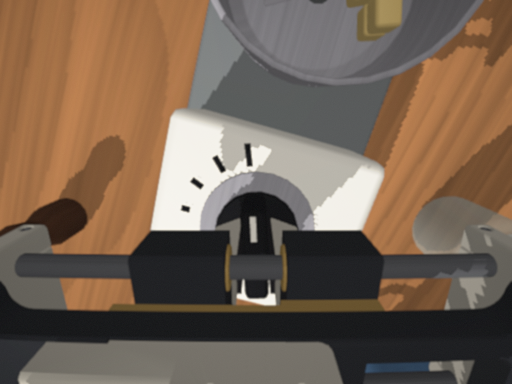

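Request:
{"name": "servo_tool", "arguments": {"targets": "0 0 0 -0.015"}}

```text
time: 35.17
tool_pos: [0.5632, 0.1285, 0.1257]
tool_rot: [-3.115, -0.017, 1.973]
contact_force: [-1.4, 0.6, -0.4]
opening: 0.0139
```

Run:
```python
from h import *
for i in range(3):
    s=telemetry.observe();print(s['time'],s['torque'].round(2),s['tool_rot'].round(3),s['opening'])
    p=shot('wrist',f'w24_{i}.png')
p=shot('top','t24.png');cv2.imwrite('pics/t24c.png',cv2.resize(cv2.imread('pics/t24.png')[100:310,60:480],(800,400),interpolation=cv2.INTER_CUBIC))
p=shot('scene','s24.png');cv2.imwrite('pics/s24c.png',cv2.resize(cv2.imread('pics/s24.png')[90:330,120:440],(800,600),interpolation=cv2.INTER_CUBIC))
```

```text
35.175 [ 0.61 -0.39  0.67] [-3.115 -0.017  1.973] 0.013946808463499799
35.225 [ 0.6  -0.28  0.62] [-3.115 -0.017  1.974] 0.013619739497833355
35.275 [ 0.6  -0.28  0.66] [-3.115 -0.017  1.972] 0.014087656428574454
```

View pics/s24c.png

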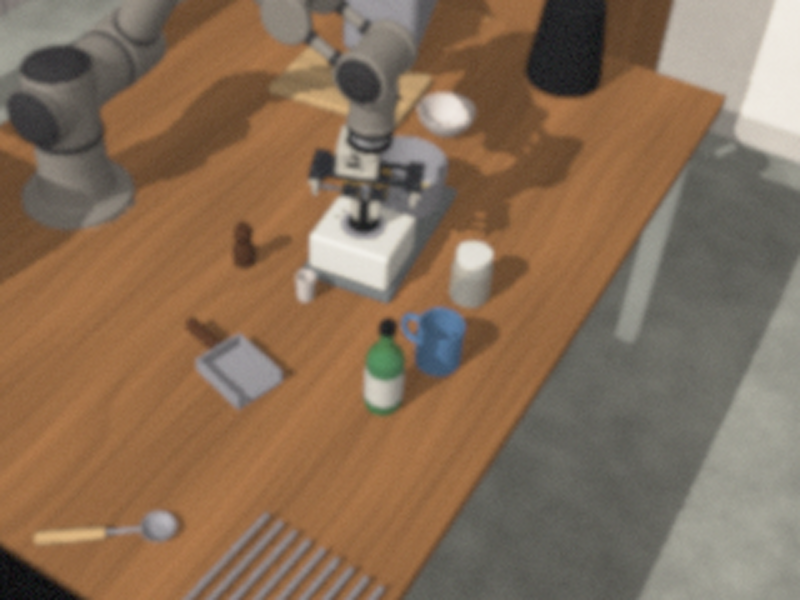

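View pics/w24_2.png

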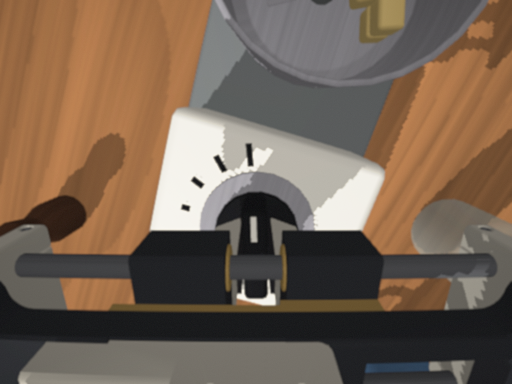

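Run:
```python
from h import *
print(robot.hand_in())
```

```text
the job is handed in; nothing more can be done
None
```

The job is handed in at about 35.5 s, still holding the dial at its third setting against the spring.

- **Cheese:** I gripped the tray by its handle at 60 N and carried it level to the bowl. There I eased the grip so the tray tipped gradually over the bowl's near rim. All four chunks show in the bowl in a later wrist picture. In two earlier pictures only three showed, because one chunk lies stacked on another.
- **Tray:** I levelled it again against the rim and set it down about 1 cm from where it started. I let go, and the last scene picture shows it flat and empty.
- **Dial:** I gripped the bar at 50 N and turned it clockwise. The wrist turned 1.27 rad from its rest angle, just past the 1.26 rad stop, so the dial is past the third click at 1.2. The jump in wrist torque shows it is pressing on the stop. The white line points at the third mark, and the hold was steady over the last three readings.
- **Other things:** In the last scene picture the bystanders look as they did at the start; I compared them by eye, not by measurement. Every force reading I saw was under 5 N, though I only read it at the end of each move.

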